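# Put the leather cutting dies back on their rests

## Robot

A 6-joint arm with a two-finger parallel gripper is mounted at the origin on the work surface. World frame = base frame: x ahead of the robot, y to its left, z up, the work surface at z = 0. Lengths are in m, angles in rad, forces in N, time in s.
With the tool pointing down it reaches from about 0.3 to 0.775 m from the base axis. Payload 14.6 kg.
Tool frame: the origin (TCP) lies midway between the tips of the shut fingers; the grasp point (between the pads) lies 19 mm behind it; z points along the fingers, y is the line along which they close (so a half turn about z gives the same grasp; the last joint's range is limited). The gripper opens to 94 mm and grips with 3 to 60 N. Pads are 16 mm wide; open, the fingers measure 119 mm over their backs; the gripper's body (75 mm by 177 mm) begins 78 mm behind the grasp point.
Start: joints at [-1.398, 0.3, 1.521, -0, 1.321, -0.067], TCP at [0.131, -0.534, 0.205] pointing down, gripper open.
Joint ranges: [-3.03, 3.03], [-0.79, 2.21], [0.23, 2.52], [-1.04, 4.18], [0, 3.07], [-2.55, 2.55]. Speed limits (rad/s): [2.22, 2.22, 2.57, 3.14, 3.14, 3.14].

## Interface

Orientations are given as [roll, pitch, yaw] about the fixed x, y, z axes, in that order (R = Rz(yaw) Ry(pitch) Rx(roll)).
In Python, from station import telemetry, optics, ctrl gives the robot as it stands.
- The arm moves only by the tool carry_out, never from a script. Its argument "plan" is a list that holds one entry, the list of rows, each a list of 7 numbers: the shift along the tool's x, y, z in mm, then the turn, a rotation vector about the tool's x, y, z in rad, then the finger opening in mm, from 0 to 94. A call has 1 to 20 rows; each row shifts and turns the commanded pose from where the row before left it, along the tool's axes as they then stand; what a row does not reach is not made up. A row lasts 1/12 s, in which the tool goes at most 41.7 mm and 7.16 degrees, less where a joint would pass 70% of its speed; a pose out of reach is approached as far as the arm can. A call with a gripper value outside its range is refused whole. The fingers move at their own pace and stop on an object; "squeeze" is the grip in N (left out, the last holds). Time passes only in rows, so rows that do not move let the fingers close. It gives the time, the measured TCP pose, the force, the opening and the grip force at its end, in the units of the state.
- telemetry.get_obs(): the state, without advancing time (a new reading comes with each control period).
- optics.camera(name): name is "side" or "top" or "wrist"; returns a dict with "pixels" (420x560x3 uint8, red, green, blue), "intrinsics" (3x3 intrinsics, pixels), "origin" and "rotation" of the camera in the world. Camera axes: x right, y down, z forward; pixel columns grow to the right and rows downward; lengths in m; the calibration is good to about 2 mm. A picture is of the moment at which its call begins. There is no depth.
- ctrl.hand_in(): hands the job in; it is judged then, once.
The state is a dict: "time_s": time; "qpos": joint angles; "joint_vel": joint speeds; "tau": joint torques, N m; "ee_pos": TCP position; "eef_rot": TCP orientation; "force": force on the tool from outside, world axes, zero at the start; "moment": the same for the moment, N m; "grip_width": finger opening in m; "grip_force": force on a finger pad.
Only numpy, scipy, OpenCV 4.12 (cv2) and the standard library are available. Lean on these libraries where they do the work, as an engineer would, in place of code of your own. Each camera call takes 0.05 s, during which the arm holds its last target. There are 200 camera calls.

## Task

Put the four steel cutting dies away: stand each one upright on the wooden rest whose black inlay has its shape and size, centred and turned to fit the inlay; the square die was left on the oblong die's rest and has to go to its own. Set them down rather than dropping them, let go of all of them, and leave the dye bottle and the wax tin standing where they are.

Things in the scene. Friction and masses are not known exactly. Their poses are not given: they have to be found in the camera images.
- die_large_round: loose steel cutting die: hollow frame 27 mm high, from above round, 74 mm in diameter; bar across its top along x; in its middle a square handle post 20 x 20 mm, sides along the die's x and y, free from 27 to 80 mm above the bottom (grasp it there from above). Origin: centre of the bottom, z up. 0.2 to 0.55 kg. Starts on the table.
- die_small_round: loose steel cutting die: hollow frame 27 mm high, from above round, 44 mm in diameter; bar across its top along x; in its middle a square handle post 20 x 20 mm, sides along the die's x and y, free from 27 to 80 mm above the bottom (grasp it there from above). Origin: centre of the bottom, z up. 0.2 to 0.55 kg. Starts on the table.
- die_square: loose steel cutting die: hollow frame 27 mm high, from above square, 56 mm on a side, sides along its x and y axes; bar across its top along x; in its middle a square handle post 20 x 20 mm, sides along the die's x and y, free from 27 to 80 mm above the bottom (grasp it there from above). Origin: centre of the bottom, z up. 0.2 to 0.55 kg. Starts askew on the oblong die's rest.
- die_oblong: loose steel cutting die: hollow frame 27 mm high, from above oblong with half-round ends, 92 mm long (its x axis) and 38 mm wide (its y axis); bar across its top along x; in its middle a square handle post 20 x 20 mm, sides along the die's x and y, free from 27 to 80 mm above the bottom (grasp it there from above). Origin: centre of the bottom, z up. 0.2 to 0.55 kg. Starts on the table.
- rest_large_round: storage rest, fixed to the table: a pale plywood plate 110 mm by 110 mm, 10 mm thick, with a flat black inlay flush in its middle, round, 74 mm in diameter (drawn 3 mm larger all round). Origin: centre of the underside; the top is 10 mm above it; z up.
- rest_small_round: storage rest, fixed to the table: a pale plywood plate 110 mm by 110 mm, 10 mm thick, with a flat black inlay flush in its middle, round, 44 mm in diameter (drawn 3 mm larger all round). Origin: centre of the underside; the top is 10 mm above it; z up.
- rest_square: storage rest, fixed to the table: a pale plywood plate 110 mm by 110 mm, 10 mm thick, with a flat black inlay flush in its middle, square, 56 mm on a side, sides along its x and y axes (drawn 3 mm larger all round). Origin: centre of the underside; the top is 10 mm above it; z up.
- rest_oblong: storage rest, fixed to the table: a pale plywood plate 110 mm by 110 mm, 10 mm thick, with a flat black inlay flush in its middle, oblong with half-round ends, 92 mm long (its x axis) and 38 mm wide (its y axis) (drawn 3 mm larger all round). Origin: centre of the underside; the top is 10 mm above it; z up. At the start the square die covers the middle of this inlay, and its ends show.
- dye_bottle: bystander: small amber bottle with black cap, 40 mm in diameter, 82 mm high, standing among the dies; origin at the centre of its underside. Not to be disturbed.
- wax_tin: bystander: low round metal tin with brass lid, 48 mm in diameter, 40 mm high, standing among the dies; origin at the centre of its underside. Not to be disturbed.

How it is judged:
By the outcome, as a careful person would: the job done as asked, in the order asked, and still so for the second after the job is handed in, with the robot touching nothing.
It also fails if it takes over 112 s, if anything falls off the work surface, if the arm or the gripper's body presses on something with over 40 N, if the wrist force passes 120 N, or if a joint passes its speed limit or range.

## Working session

There is one attempt and no reset: what is moved stays moved. The work goes in short steps, Python scripts to look and compute and a tool call to move; the robot and the scene stay as the last step left them, time stands still between calls to the robot, and variables do not carry over. Pictures are saved under pics/ and viewed, at most 14 in all, crops included, and the job is handed in when it is done.

Besides the shell and the picture viewer there is one more tool, called after "Request:" by a JSON object that holds its "name" and its "arguments". carry_out: Moves the arm, as the interface text tells. Its arguments: {"type":"object","properties":{"plan":{"type":"array","items":{"type":"array","items":{"type":"array","items":{"type":"number"}}}},"squeeze":{"type":"number"}},"required":["plan"]}

```bash
ls; mkdir -p pics; python3 - <<'E'
from station import telemetry, optics
import cv2
print(telemetry.get_obs())
for n in ("top","side"):
    c=optics.camera(n); cv2.imwrite(f"pics/{n}0.png",c["pixels"][:,:,::-1]); print(n,c["intrinsics"],c["origin"],c["rotation"])
E
```

```text
pics
{'time_s': 0.0, 'qpos': array([-1.39756152e+00,  3.00418970e-01,  1.52161622e+00,  1.72940695e-05,
        1.32068341e+00, -6.65831617e-02]), 'joint_vel': array([-0.00163844, -0.00078668,  0.00223842,  0.00041902,  0.00038509,
        0.00011531]), 'tau': array([ 6.48979003e-04, -5.31810272e+01, -3.52744639e+01,  7.08483020e-02,
        2.43745081e-02, -1.17945287e-04]), 'ee_pos': array([ 0.13060271, -0.53398825,  0.20490006]), 'eef_rot': array([-3.14047032e+00, -9.16276990e-05,  2.39813629e-01]), 'force': array([ 0.32707638,  0.42892363, -0.53804954]), 'moment': array([-0.01112352,  0.00573869, -0.02584451]), 'grip_force': 0.0, 'grip_width': 0.09408567444677118}
top [[509.96457918   0.         281.19821338]
 [  0.         509.96457918 200.20642073]
 [  0.           0.           1.        ]] [ 0.35679689 -0.00734758  1.07113198] [-2.95925767  0.02277916 -1.55918914]
side [[395.7456472    0.         281.24553239]
 [  0.         395.7456472  207.7798359 ]
 [  0.           0.           1.        ]] [ 0.46840791 -0.54834854  0.69129368] [-2.41844202 -0.0189601  -0.11929287]
```

View pics/top0.png

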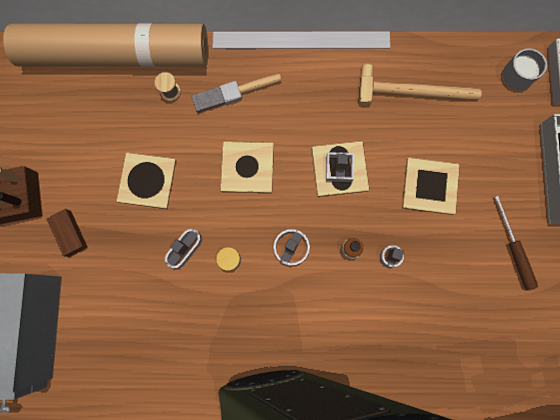

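View pics/side0.png

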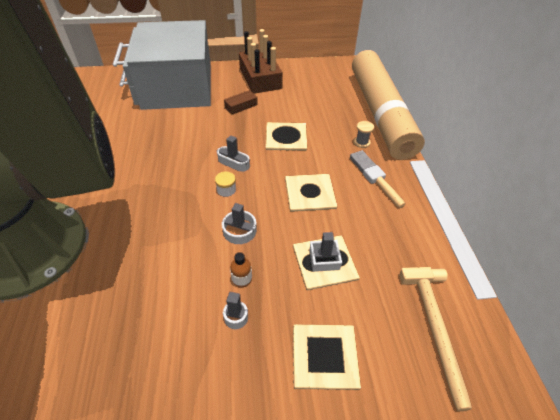

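```bash
cat > h.py <<'E'
import numpy as np, cv2
from scipy.spatial.transform import Rotation as R
from station import telemetry, optics
def rot(c):
    r=np.asarray(c["rotation"]); return R.from_euler("xyz",r).as_matrix() if r.shape==(3,) else r
def cast(c,uv,z):
    uv=np.atleast_2d(np.asarray(uv,float)); d=np.c_[uv,np.ones(len(uv))]@np.linalg.inv(c["intrinsics"]).T@rot(c).T
    o=np.asarray(c["origin"]); return (o+d*((z-o[2])/d[:,2])[:,None])[:,:2]
def proj(c,p):
    q=(np.atleast_2d(p)-c["origin"])@rot(c)@np.asarray(c["intrinsics"]).T; return q[:,:2]/q[:,2:]
def contours(m,amin):
    return [k for k in cv2.findContours(m.astype(np.uint8),cv2.RETR_EXTERNAL,cv2.CHAIN_APPROX_NONE)[0] if cv2.contourArea(k)>amin]
def rect(c,k,z):
    p=cast(c,k[:,0,:],z)
    (x,y),(w,h),a=cv2.minAreaRect((p*1000).astype(np.float32))
    if w<h: w,h,a=h,w,a+90
    return dict(c=np.round([x,y],1),size=np.round([w,h],1),long_deg=round((a+90)%180-90,1))
E
python3 - <<'E'
from h import *
c=optics.camera("top"); im=c["pixels"]; hsv=cv2.cvtColor(im,cv2.COLOR_RGB2HSV)
H,S,V=[hsv[...,i].astype(int) for i in range(3)]
roi=np.zeros(H.shape,bool); roi[130:280,100:480]=1
pale=(V>165)&(S<140)&(S>50)&(H>12)&roi
print("plates")
for k in contours(pale,1000):
    print(rect(c,k,.01))
    m=np.zeros(H.shape,np.uint8); cv2.drawContours(m,[cv2.convexHull(k)],-1,1,-1); m=cv2.erode(m,np.ones((7,7)))
    for q in contours((m>0)&(V<60),40): print("   inlay",rect(c,q,.01), cv2.contourArea(q))
print("steel")
for k in contours((S<60)&(V>90)&roi,60): print(k.mean(0),rect(c,k,.027))
print("dark post")
for k in contours((S<80)&(V<90)&roi,30): print(k.mean(0),rect(c,k,.08))
w=optics.camera("wrist"); cv2.imwrite("pics/w0.png",w["pixels"][:,:,::-1]); print(w["origin"],rot(w),w["intrinsics"][0])
cv2.imwrite("pics/crop0.png",cv2.resize(im[125:285,100:480,::-1],None,fx=2.1,fy=2.1,interpolation=2))
E
```

```text
plates
{'c': array([ 587.6, -297.8]), 'size': array([110.7, 109. ]), 'long_deg': -7.1}
   inlay {'c': array([ 587.7, -297.1]), 'size': array([60. , 59.4]), 'long_deg': 82.4} 733.5
{'c': array([595.6, 310.9]), 'size': array([110.7, 110.5]), 'long_deg': -7.2}
   inlay {'c': array([595.4, 311. ]), 'size': array([76.9, 75.1]), 'long_deg': -61.9} 942.0
{'c': array([ 624.1, -105.8]), 'size': array([110.6, 109.3]), 'long_deg': 6.5}
   inlay {'c': array([ 585.4, -107.1]), 'size': array([38.3, 16.5]), 'long_deg': 86.9} 93.5
   inlay {'c': array([ 628.6, -105.7]), 'size': array([42.7, 41.8]), 'long_deg': -89.6} 199.5
   inlay {'c': array([ 665.1, -101.7]), 'size': array([34.3,  8.9]), 'long_deg': -89.7} 48.0
{'c': array([626.3,  94.4]), 'size': array([110.8, 110.4]), 'long_deg': 89.2}
   inlay {'c': array([626.4,  94.5]), 'size': array([45.4, 44.2]), 'long_deg': -89.6} 336.5
steel
[[392.41935484 255.61290323]] {'c': array([ 436.5, -208.8]), 'size': array([42.8, 42.5]), 'long_deg': -1.4}
[[291.07843137 246.96078431]] {'c': array([452.6,  -3. ]), 'size': array([73.9, 72.4]), 'long_deg': -44.3}
[
[... 980 characters left out ...]
.63636364]] {'c': array([579.7, 290. ]), 'size': array([71.8, 70.2]), 'long_deg': -61.9}
[[331.69444444 165.77777778]] {'c': array([608.6, -82.3]), 'size': array([30.9, 10. ]), 'long_deg': -0.4}
[[246.3442623  165.96721311]] {'c': array([608.6,  87.8]), 'size': array([42.4, 41.3]), 'long_deg': -89.6}
[[340.23 166.82]] {'c': array([ 611.2, -101. ]), 'size': array([51.6, 33.2]), 'long_deg': 14.7}
[[338.0625     149.60416667]] {'c': array([644.4, -95.8]), 'size': array([31.9, 10.2]), 'long_deg': 85.7}
[ 0.20038259 -0.51686327  0.38435336] [[ 0.23734888 -0.9417203  -0.23838704]
 [-0.97142306 -0.23051002 -0.05658952]
 [-0.0016591   0.24500612 -0.96952011]] [311.26198482   0.         280.72659134]
```

View pics/crop0.png

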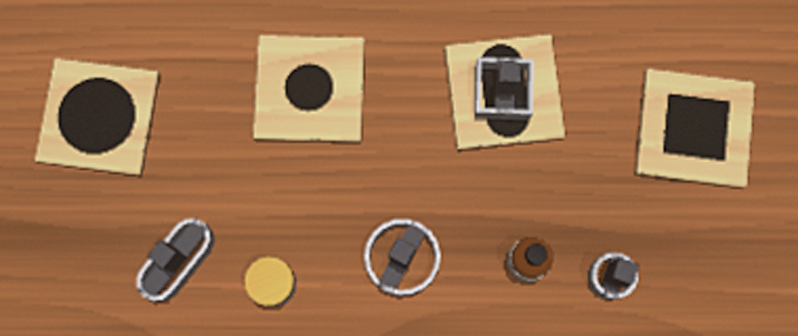

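View pics/w0.png

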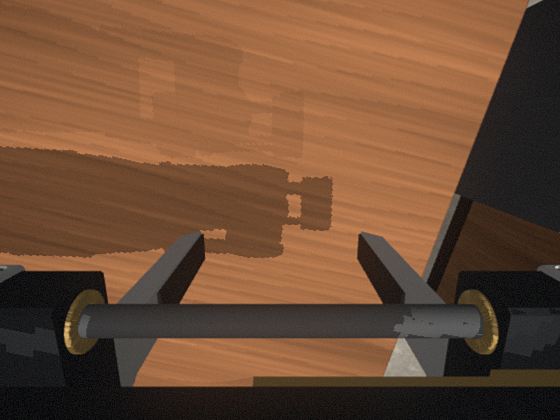

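Request:
{"name": "carry_out", "arguments": {"plan": [[[0, 0, 0, 0, 0, 0.12, 60], [0, 0, 0, 0, 0, 0.12, 60], [15, -13, 0, 0, 0, 0, 60], [28, -24, 0, 0, 0, 0, 60], [28, -24, 0, 0, 0, 0, 60], [28, -24, 0, 0, 0, 0, 60], [28, -24, 0, 0, 0, 0, 60], [28, -24, 0, 0, 0, 0, 60], [28, -24, 0, 0, 0, 0, 60], [28, -24, 0, 0, 0, 0, 60], [28, -24, 0, 0, 0, 0, 60], [28, -24, 0, 0, 0, 0, 60], [28, -24, 0, 0, 0, 0, 60], [28, -24, 0, 0, 0, 0, 60], [28, -24, 0, 0, 0, 0, 60], [28, -24, 0, 0, 0, 0, 60], [28, -24, 0, 0, 0, 0, 60], [28, -24, 0, 0, 0, 0, 60], [28, -24, 0, 0, 0, 0, 60], [28, -24, 0, 0, 0, 0, 60]]], "squeeze": 30}}

```text
time_s: 1.87
ee_pos: [0.6228, -0.1118, 0.2052]
eef_rot: [-3.142, 0.0, -0.0]
force: [0.7, -0.8, 0.3]
grip_width: 0.0598
grip_force: 0.0
```

```bash
python3 - <<'E'
from h import *
o=telemetry.get_obs(); print(o["time_s"],o["ee_pos"],o["eef_rot"],o["joint_vel"].max())
c=optics.camera("wrist"); cv2.imwrite("pics/w1.png",c["pixels"][:,:,::-1]); np.savez("w1",**c)
E
```

```text
1.8667 [ 0.62281305 -0.11179576  0.20523449] [-3.14150950e+00  2.81494729e-04 -9.51925233e-05] 0.630957195325759
```

View pics/w1.png

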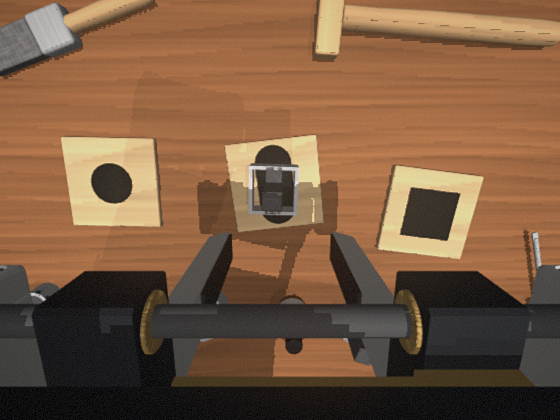

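```bash
cat >> h.py <<'E'
def plates(c,x0=0,y1=420):
    hsv=cv2.cvtColor(c["pixels"],cv2.COLOR_RGB2HSV).astype(int); H,S,V=hsv[...,0],hsv[...,1],hsv[...,2]
    m=(V>165)&(S<140)&(S>50)&(H>12); m[y1:]=0
    for k in contours(m,2500):
        r=rect(c,k,.01)
        if abs(r["size"]-110).max()>8: continue
        print("plate",r)
        q=np.zeros(H.shape,np.uint8); cv2.drawContours(q,[cv2.convexHull(k)],-1,1,-1); q=cv2.erode(q,np.ones((7,7)))
        for j in contours((q>0)&(V<60),150): print("   dark",rect(c,j,.01))
def steel(c,z,u0,u1,v0,v1,vmin=120):
    hsv=cv2.cvtColor(c["pixels"],cv2.COLOR_RGB2HSV).astype(int); m=(hsv[...,1]<50)&(hsv[...,2]>vmin)
    q=np.zeros_like(m); q[v0:v1,u0:u1]=m[v0:v1,u0:u1]
    for k in contours(q,80): print("steel px",k[:,0].mean(0).round(1),rect(c,k,z))
E
python3 - <<'E'
from h import *
o=telemetry.get_obs(); print(o["ee_pos"])
c=optics.camera("wrist"); plates(c,y1=265)
for v in (110,150,180): steel(c,.037,230,325,140,240,v)
t=optics.camera("top")
for v in (110,150,180): steel(t,.037,320,360,140,190,v)
hsv=cv2.cvtColor(c["pixels"],cv2.COLOR_RGB2HSV)
cv2.imwrite("pics/w1c.png",cv2.resize(c["pixels"][150:240,230:330,::-1],None,fx=6,fy=6,interpolation=0))
E
```

```text
[ 0.62596709 -0.10763759  0.2045594 ]
plate {'c': array([ 588.8, -296.1]), 'size': array([110.2, 110.1]), 'long_deg': -7.3}
   dark {'c': array([ 588.9, -296.5]), 'size': array([60. , 59.7]), 'long_deg': -7.6}
plate {'c': array([627.8,  95.4]), 'size': array([110.2, 109.8]), 'long_deg': -1.2}
   dark {'c': array([628.1,  95.5]), 'size': array([47.1, 46.1]), 'long_deg': -8.1}
steel px [276.6 190.9] {'c': array([ 624.7, -102.1]), 'size': array([56.4, 56.1]), 'long_deg': 88.3}
steel px [294.1 173.8] {'c': array([ 643.2, -118.2]), 'size': array([24.8, 15.9]), 'long_deg': -89.8}
```

View pics/w1c.png

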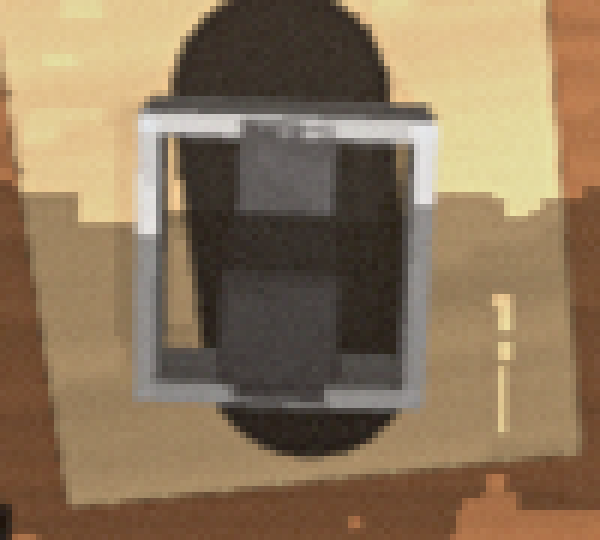

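Request:
{"name": "carry_out", "arguments": {"plan": [[[-1.5, -5, 0, 0, 0, 0.03, 60], [0, 0, 20, 0, 0, 0, 60], [0, 0, 30, 0, 0, 0, 60], [0, 0, 30, 0, 0, 0, 60], [0, 0, 30, 0, 0, 0, 60], [0, 0, 20, 0, 0, 0, 60], [0, 0, 15, 0, 0, 0, 60], [0, 0, 10, 0, 0, 0, 60], [0, 0, 2, 0, 0, 0, 60], [0, 0, 0, 0, 0, 0, 50], [0, 0, 0, 0, 0, 0, 10], [0, 0, 0, 0, 0, 0, 10], [0, 0, 0, 0, 0, 0, 10], [0, 0, 0, 0, 0, 0, 10], [0, 0, 0, 0, 0, 0, 10], [0, 0, 0, 0, 0, 0, 10]]], "squeeze": 40}}

```text
time_s: 3.35
ee_pos: [0.6205, -0.1081, 0.049]
eef_rot: [-3.141, -0.001, -0.03]
force: [-0.8, 3.7, 4.4]
grip_width: 0.0198
grip_force: 40.0
```

Request:
{"name": "carry_out", "arguments": {"plan": [[[0, 0, -6, 0, 0, 0, 10], [0, 0, -14, 0, 0, 0, 10], [0, 0, -20, 0, 0, 0, 10], [0, 0, -20, 0, 0, 0, 10], [0, 0, -20, 0, 0, 0, 10], [-1, 6, -14, 0, 0, 0, 10], [-2, 12, -6, 0, 0, 0, 10], [-4, 24, 0, 0, 0, 0, 10], [-4, 24, 0, 0, 0, 0, 10], [-4, 24, 0, 0, 0, 0, 10], [-4, 24, 0, 0, 0, 0, 10], [-4, 24, 0, 0, 0, 0, 10], [-4, 24, 0, 0, 0, 0, 10], [-3, 17, 0, 0, 0, 0, 10], [-0.5, 10, 0, 0, 0, 0.05, 10], [0, 0, 0, 0, 0, 0.05, 10], [0, 0, 0, 0, 0, 0, 10], [0, 0, 0, 0, 0, 0, 10], [0, 0, 0, 0, 0, 0, 10], [0, 0, 0, 0, 0, 0, 10]]]}}

```text
time_s: 5.02
ee_pos: [0.584, -0.2961, 0.1483]
eef_rot: [-3.142, 0.0, -0.129]
force: [-0.3, -0.2, -2.7]
grip_width: 0.0196
grip_force: 40.0
```

```bash
python3 - <<'E'
from h import *
o=telemetry.get_obs(); print(o["time_s"],o["ee_pos"],o["eef_rot"])
c=optics.camera("wrist"); cv2.imwrite("pics/w2.png",c["pixels"][:,:,::-1]); print(c["origin"])
z=o["ee_pos"][2]-.039+.027
steel(c,z,180,380,130,330,90); plates(c)
print(proj(c,np.r_[o["ee_pos"][:2],z]))
E
```

```text
5.0167 [ 0.5839685  -0.29611146  0.1482683 ] [-3.14151063e+00  3.55528644e-04 -1.28644339e-01]
[ 0.65522478 -0.30468121  0.32756785]
steel px [281.2 210.9] {'c': array([ 597.9, -297.1]), 'size': array([56.5, 39.5]), 'long_deg': 83.4}
plate {'c': array([ 625.6, -104.5]), 'size': array([110.1, 109.9]), 'long_deg': -83.5}
   dark {'c': array([ 625.9, -103.9]), 'size': array([96.2, 42.5]), 'long_deg': 6.5}
[[281.9463754  240.21907176]]
```

View pics/w2.png

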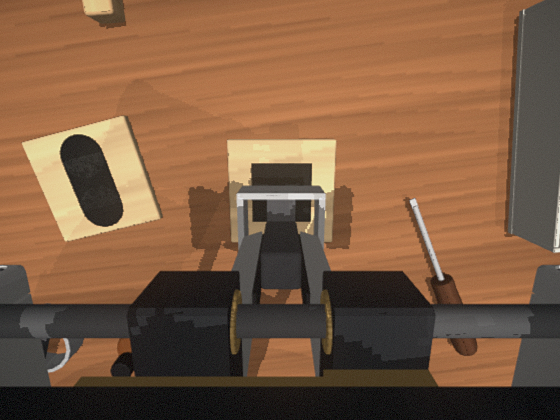

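Request:
{"name": "carry_out", "arguments": {"plan": [[[-1, -0.7, 10, 0, 0, 0, 10], [0, 0, 20, 0, 0, 0, 10], [0, 0, 24, 0, 0, 0, 10], [0, 0, 20, 0, 0, 0, 10], [0, 0, 12, 0, 0, 0, 10], [0, 0, 6, 0, 0, 0, 10], [0, 0, 3, 0, 0, 0, 10], [0, 0, 2, 0, 0, 0, 10], [0, 0, 1, 0, 0, 0, 10], [0, 0, 1, 0, 0, 0, 10], [0, 0, 0, 0, 0, 0, 10], [0, 0, 0, 0, 0, 0, 10]]]}}

```text
time_s: 6.07
ee_pos: [0.5833, -0.2956, 0.05]
eef_rot: [3.141, -0.001, -0.13]
force: [-0.3, -0.0, -2.4]
grip_width: 0.0194
grip_force: 40.0
```

Request:
{"name": "carry_out", "arguments": {"plan": [[[0, 0, 0.6, 0, 0, 0, 10], [0, 0, 0, 0, 0, 0, 10], [0, 0, 0, 0, 0, 0, 10]]]}}

```text
time_s: 6.32
ee_pos: [0.5832, -0.2956, 0.049]
eef_rot: [3.141, -0.0, -0.13]
force: [-0.1, 0.1, -2.4]
grip_width: 0.0199
grip_force: 40.0
```

Request:
{"name": "carry_out", "arguments": {"plan": [[[0, 0, 0.5, 0, 0, 0, 10], [0, 0, 0, 0, 0, 0, 10], [0, 0, 0, 0, 0, 0, 10]]]}}

```text
time_s: 6.57
ee_pos: [0.5832, -0.2956, 0.0489]
eef_rot: [3.141, -0.0, -0.13]
force: [-2.9, 2.0, 5.1]
grip_width: 0.02
grip_force: 40.0
```

Request:
{"name": "carry_out", "arguments": {"plan": [[[0, 0, 0, 0, 0, 0, 24], [0, 0, 0, 0, 0, 0, 40], [0, 0, 0, 0, 0, 0, 50], [0, 0, -10, 0, 0, 0, 50], [0, 0, -30, 0, 0, 0, 50], [0, 0, -35, 0, 0, 0, 50], [0, 0, -35, 0, 0, 0, 50], [0, 0, -30, 0, 0, 0, 50], [0, 0, -12, 0, 0, 0, 50], [-8, -4, 0, 0, 0, 0, 50], [-22, -10, 0, 0, 0, 0, 50], [-30, -13, 0, 0, 0, 0, 50], [-32, -15, 0, 0, 0, 0, 50], [-30, -13, 0, 0, 0, 0, 50], [-22, -10, 0, 0, 0, 0, 50], [-13, -5, 0, 0, 0, 0, 50], [0, 0, 0, 0, 0, 0, 50], [0, 0, 0, 0, 0, 0, 50], [0, 0, 0, 0, 0, 0, 50]]]}}

```text
time_s: 8.15
ee_pos: [0.4371, -0.2061, 0.2003]
eef_rot: [3.142, -0.0, -0.13]
force: [-0.3, -0.8, -1.1]
grip_width: 0.0497
grip_force: 0.0
```

```bash
python3 - <<'E'
from h import *
o=telemetry.get_obs(); print(o["time_s"],o["ee_pos"],o["eef_rot"])
c=optics.camera("wrist"); steel(c,.027,200,360,130,300,90); np.savez("w3",**c)
t=optics.camera("top"); plates(t); steel(t,.037,405,460,150,210,110)
a=cv2.resize(c["pixels"][130:290,200:360,::-1],(600,600)); b=cv2.resize(t["pixels"][155:215,400:462,::-1],(600,600))
cv2.imwrite("pics/w3.png",cv2.resize(np.hstack([a,b]),(800,400)))
E
```

```text
8.15 [ 0.43714   -0.206127   0.2003231] [ 3.14150535e+00 -1.92185982e-04 -1.30305516e-01]
steel px [219.4 250.4] {'c': array([ 376.1, -123.5]), 'size': array([50.1, 22.3]), 'long_deg': -34.4}
steel px [345.4 259.2] {'c': array([ 347.4, -272.1]), 'size': array([76.2, 24.4]), 'long_deg': 17.0}
steel px [282.8 185.9] {'c': array([ 441.1, -208. ]), 'size': array([42.9, 40.7]), 'long_deg': 79.7}
steel px [219.3 177.6] {'c': array([ 461.2, -137.2]), 'size': array([37.4, 17.2]), 'long_deg': 34.3}
steel px [430.4 176.9] {'c': array([ 585.5, -295.5]), 'size': array([56.8, 54.4]), 'long_deg': 82.3}
```

View pics/w3.png

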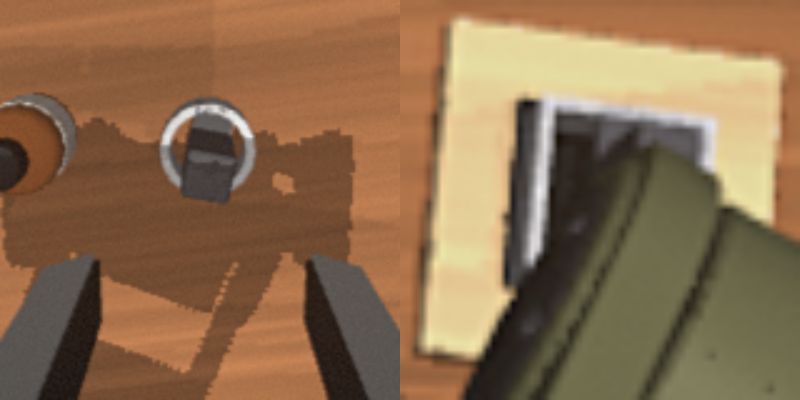

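Request:
{"name": "carry_out", "arguments": {"plan": [[[2, 2, 0, 0, 0, 0.105, 50], [0, 0, 20, 0, 0, 0.105, 50], [0, 0, 30, 0, 0, 0, 50], [0, 0, 30, 0, 0, 0, 50], [0, 0, 30, 0, 0, 0, 50], [0, 0, 25, 0, 0, 0, 50], [0, 0, 15, 0, 0, 0, 50], [0, 0, 10, 0, 0, 0, 50], [0, 0, 2, 0, 0, 0, 50], [0, 0, 0, 0, 0, 0, 50], [0, 0, 0, 0, 0, 0, 10], [0, 0, 0, 0, 0, 0, 10], [0, 0, 0, 0, 0, 0, 10], [0, 0, 0, 0, 0, 0, 10], [0, 0, 0, 0, 0, 0, 10], [0, 0, 0, 0, 0, 0, 10]]]}}

```text
time_s: 9.58
ee_pos: [0.4384, -0.2081, 0.0387]
eef_rot: [3.141, -0.001, -0.34]
force: [-1.2, -0.6, 3.4]
grip_width: 0.0202
grip_force: 40.0
```

Request:
{"name": "carry_out", "arguments": {"plan": [[[0, 0, -6, 0, 0, 0, 10], [0, 0, -14, 0, 0, 0, 10], [0, 0, -24, 0, 0, 0, 10], [0, 0, -28, 0, 0, 0, 10], [0, 0, -24, 0, 0, 0, 10], [1, -6, -14, 0, 0, 0, 10], [4, -16, 0, 0, 0, 0, 10], [6, -28, 0, 0, 0, 0, 10], [7, -32, 0, 0, 0, 0, 10], [7, -32, 0, 0, 0, 0, 10], [7, -32, 0, 0, 0, 0, 10], [7, -32, 0, 0, 0, 0, 10], [7, -32, 0, 0, 0, 0, 10], [7, -32, 0, 0, 0, 0, 10], [7, -32, 0, 0, 0, 0, 10], [7, -32, 0, 0, 0, 0, 10], [6, -26, 0, 0, 0, 0, 10], [3, -12, 0, 0, 0, 0, 10], [1, -5, 0, 0, 0, 0, 10], [0, 0, 0, 0, 0, 0, 10]]]}}

```text
time_s: 11.25
ee_pos: [0.6272, 0.096, 0.1481]
eef_rot: [3.141, 0.001, -0.339]
force: [-0.1, -0.2, -3.0]
grip_width: 0.0198
grip_force: 40.0
```

Request:
{"name": "carry_out", "arguments": {"plan": [[[0, 0, 0, 0, 0, 0, 10], [0, 0, 0, 0, 0, 0, 10], [0, 0, 0, 0, 0, 0, 10]]]}}

```text
time_s: 11.5
ee_pos: [0.627, 0.0944, 0.1486]
eef_rot: [3.142, -0.0, -0.341]
force: [-0.5, -0.8, -1.3]
grip_width: 0.0197
grip_force: 40.0
```

```bash
python3 - <<'E'
from h import *
o=telemetry.get_obs(); print(o["time_s"],o["ee_pos"],o["eef_rot"])
c=optics.camera("wrist"); z=o["ee_pos"][2]-.0385+.027
steel(c,z,180,380,130,330,90); plates(c)
t=optics.camera("top"); plates(t); steel(t,.037,405,460,150,210,110)
a=cv2.resize(c["pixels"][130:290,200:360,::-1],(600,600)); b=cv2.resize(t["pixels"][155:215,400:462,::-1],(600,600))
cv2.imwrite("pics/w4.png",cv2.resize(np.hstack([a,b]),(800,400)))
E
```

```text
11.5 [0.62704154 0.09440281 0.14862168] [ 3.14157640e+00 -7.38884073e-05 -3.41246841e-01]
steel px [281.  216.5] {'c': array([640.9,  89.8]), 'size': array([42.1, 25. ]), 'long_deg': 66.3}
plate {'c': array([ 625.6, -104. ]), 'size': array([110.2, 110. ]), 'long_deg': 6.3}
   dark {'c': array([ 625.7, -104.4]), 'size': array([95.8, 42.4]), 'long_deg': 6.5}
plate {'c': array([ 587.6, -297.2]), 'size': array([110.9, 110.6]), 'long_deg': -7.1}
   dark {'c': array([ 590. , -302.4]), 'size': array([44.1, 43.6]), 'long_deg': 82.3}
steel px [433.6 183.8] {'c': array([ 584.4, -295.8]), 'size': array([57.5, 56.6]), 'long_deg': 82.3}
```

View pics/w4.png

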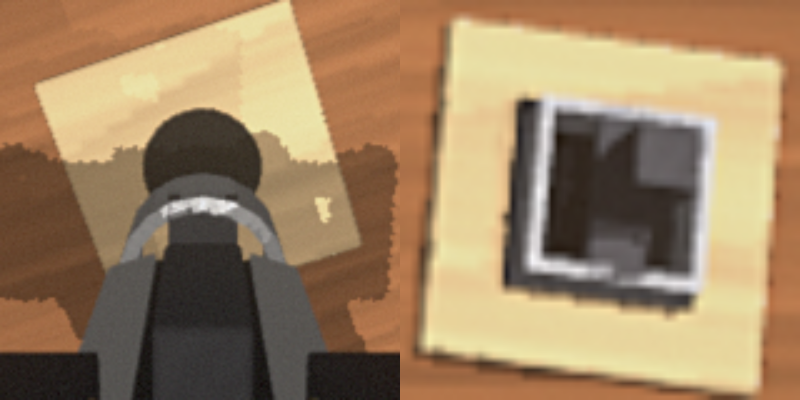

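```bash
cat >> h.py <<'E'
def tool(o,p):  # world xy (mm) -> tool x,y offset from TCP (mm)
    d=np.atleast_2d(p)-o["ee_pos"][:2]*1000; s=o["eef_rot"][2]; return np.c_[d@[np.cos(s),np.sin(s)],d@[np.sin(s),-np.cos(s)]].round(1)
E
python3 - <<'E'
from h import *
o=telemetry.get_obs(); c=optics.camera("wrist")
hsv=cv2.cvtColor(c["pixels"],cv2.COLOR_RGB2HSV)
print("V column 282 rows 192-220:",hsv[192:220,282,2])
print("apex tool x by row", [(r,tool(o,cast(c,[282,r],.1371)*1000)[0]) for r in (199,206,208)])
# inlay of this rest: top arc visible
print("plate corners", )
k=[k for k in contours((hsv[...,2]>100)&(hsv[...,1]<140)&(hsv[...,1]>50)&(hsv[...,0]>12),2000)]
m=(hsv[130:205,200:360,2]<62)&(hsv[130:205,200:360,1]<140)
q=max(contours(m,50),key=cv2.contourArea)[:,0,:]+[200,130]
q=q[q[:,1]<192]; p=cast(c,q,.01)*1000
A=np.c_[2*p,np.ones(len(p))]; s=np.linalg.lstsq(A,(p**2).sum(1),rcond=None)[0]; print("inlay",s[:2],np.sqrt(s[2]+s[:2]@s[:2]),tool(o,s[:2]))
E
```

```text
V column 282 rows 192-220: [ 56  54  53  56  53  52  56  76  92  98  95  93  95  90  91  85 121 211
 212 216 215 208 146  80  62  64  64  72]
apex tool x by row [(199, array([27.5, -0.1])), (206, array([23. , -0.1])), (208, array([21.7, -0.1]))]
plate corners
inlay [642.53842318  91.01941206] 15.74269216720371 [[15.7 -1.7]]
```

Request:
{"name": "carry_out", "arguments": {"plan": [[[0, -0.5, 10, 0, 0, 0, 10], [0, 0, 20, 0, 0, 0, 10], [0, 0, 24, 0, 0, 0, 10], [0, 0, 20, 0, 0, 0, 10], [0, 0, 12, 0, 0, 0, 10], [0, 0, 6, 0, 0, 0, 10], [0, 0, 3, 0, 0, 0, 10], [0, 0, 2, 0, 0, 0, 10], [0, 0, 1, 0, 0, 0, 10], [0, 0, 1, 0, 0, 0, 10], [0, 0, 0.5, 0, 0, 0, 10], [0, 0, 0, 0, 0, 0, 10], [0, 0, 0, 0, 0, 0, 10], [0, 0, 0, 0, 0, 0, 10]]]}}

```text
time_s: 12.82
ee_pos: [0.6276, 0.0958, 0.0491]
eef_rot: [-3.141, -0.0, -0.34]
force: [-0.1, 0.1, -2.3]
grip_width: 0.02
grip_force: 40.0
```

Request:
{"name": "carry_out", "arguments": {"plan": [[[0, 0, 0.4, 0, 0, 0, 10], [0, 0, 0, 0, 0, 0, 10], [0, 0, 0, 0, 0, 0, 10]]]}}

```text
time_s: 13.07
ee_pos: [0.6276, 0.0958, 0.0487]
eef_rot: [-3.141, -0.0, -0.34]
force: [-1.7, -0.2, 1.3]
grip_width: 0.0195
grip_force: 40.0
```

Request:
{"name": "carry_out", "arguments": {"plan": [[[0, 0, 0, 0, 0, 0, 24], [0, 0, 0, 0, 0, 0, 40], [0, 0, 0, 0, 0, 0, 50], [0, 0, -10, 0, 0, 0, 50], [0, 0, -30, 0, 0, 0, 50], [0, 0, -35, 0, 0, 0, 50], [0, 0, -35, 0, 0, 0, 50], [0, 0, -28, 0, 0, 0, 50], [0, 0, -12, 0, 0, 0, 50], [-6, 7, 0, 0, 0, 0, 50], [-16, 18, 0, 0, 0, 0, 50], [-20, 23, 0, 0, 0, 0, 50], [-24, 27, 0, 0, 0, 0, 50], [-24, 27, 0, 0, 0, 0, 50], [-20, 23, 0, 0, 0, 0, 50], [-16, 18, 0, 0, 0, 0, 50], [-6, 7, 0, 0, 0, 0, 50], [0, 0, 0, 0, 0, 0, 50], [0, 0, 0, 0, 0, 0, 50], [0, 0, 0, 0, 0, 0, 50]]]}}

```text
time_s: 14.73
ee_pos: [0.4539, -0.0011, 0.1984]
eef_rot: [-3.141, -0.0, -0.34]
force: [0.9, 0.6, -1.2]
grip_width: 0.0501
grip_force: 0.0
```

```bash
python3 - <<'E'
from h import *
o=telemetry.get_obs(); print(o["time_s"],o["ee_pos"],o["eef_rot"])
c=optics.camera("wrist"); 
for v in (100,130,160): steel(c,.027,190,370,120,290,v)
plates(c)
t=optics.camera("top"); steel(t,.037,220,275,140,195,110); steel(t,.037,220,275,140,195,150)
a=cv2.resize(c["pixels"][110:290,190:370,::-1],(400,400)); b=cv2.resize(t["pixels"][135:200,215:280,::-1],(400,400))
cv2.imwrite("pics/w5.png",np.hstack([a,b]))
E
```

```text
14.7333 [ 0.45387834 -0.00114166  0.19837207] [-3.14147627e+00 -2.78474895e-05 -3.39865261e-01]
steel px [281.8 189.3] {'c': array([455.2,  -2. ]), 'size': array([73.5, 72.4]), 'long_deg': 70.5}
steel px [281.9 189.5] {'c': array([454.7,  -1.8]), 'size': array([73.4, 71.3]), 'long_deg': 70.5}
steel px [281.  169.8] {'c': array([473.5,  -8. ]), 'size': array([70.8, 32.1]), 'long_deg': 72.5}
plate {'c': array([628. ,  95.4]), 'size': array([110.1, 109.4]), 'long_deg': 88.8}
   dark {'c': array([642.2, 112. ]), 'size': array([52.5, 29.2]), 'long_deg': 55.7}
```

View pics/w5.png

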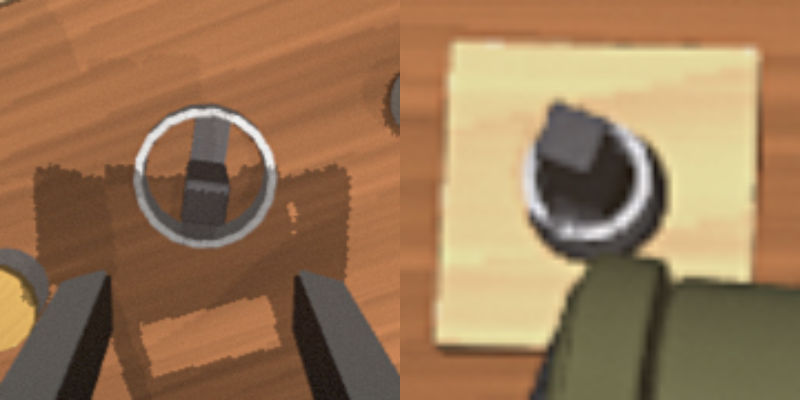

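Request:
{"name": "carry_out", "arguments": {"plan": [[[0.2, 1.3, 0, 0, 0, 0.1, 50], [0, 0, 20, 0, 0, 0, 50], [0, 0, 30, 0, 0, 0, 50], [0, 0, 30, 0, 0, 0, 50], [0, 0, 30, 0, 0, 0, 50], [0, 0, 25, 0, 0, 0, 50], [0, 0, 14, 0, 0, 0, 50], [0, 0, 9, 0, 0, 0, 50], [0, 0, 2, 0, 0, 0, 50], [0, 0, 0, 0, 0, 0, 50], [0, 0, 0, 0, 0, 0, 10], [0, 0, 0, 0, 0, 0, 10], [0, 0, 0, 0, 0, 0, 10], [0, 0, 0, 0, 0, 0, 10], [0, 0, 0, 0, 0, 0, 10], [0, 0, 0, 0, 0, 0, 10]]]}}

```text
time_s: 16.17
ee_pos: [0.453, -0.0028, 0.0389]
eef_rot: [-3.141, -0.001, -0.44]
force: [-1.2, 1.0, 4.6]
grip_width: 0.0197
grip_force: 39.8
```

Request:
{"name": "carry_out", "arguments": {"plan": [[[0, 0, -6, 0, 0, 0, 10], [0, 0, -14, 0, 0, 0, 10], [0, 0, -24, 0, 0, 0, 10], [0, 0, -28, 0, 0, -0.12, 10], [0, 0, -24, 0, 0, -0.12, 10], [0, 0, -14, 0, 0, -0.12, 10], [3, -8, 0, 0, 0, 0, 10], [7, -20, 0, 0, 0, 0, 10], [11, -30, 0, 0, 0, 0, 10], [11, -30, 0, 0, 0, 0, 10], [11, -30, 0, 0, 0, 0, 10], [11, -30, 0, 0, 0, 0, 10], [11, -30, 0, 0, 0, 0, 10], [11, -30, 0, 0, 0, 0, 10], [11, -30, 0, 0, 0, 0, 10], [11, -30, 0, 0, 0, 0, 10], [10, -28, 0, 0, 0, 0, 10], [6, -19, 0, 0, 0, 0, 10], [3.5, -9.5, 0, 0, 0, 0, 10], [0, 0, 0, 0, 0, 0, 10]]]}}

```text
time_s: 17.83
ee_pos: [0.5951, 0.3135, 0.1457]
eef_rot: [3.14, 0.003, -0.083]
force: [-1.7, 0.3, -5.0]
grip_width: 0.0196
grip_force: 39.7
```

Request:
{"name": "carry_out", "arguments": {"plan": [[[0, 0, 0, 0, 0, 0, 10], [0, 0, 0, 0, 0, 0, 10], [0, 0, 0, 0, 0, 0, 10], [0, 0, 0, 0, 0, 0, 10]]]}}

```text
time_s: 18.17
ee_pos: [0.5958, 0.3105, 0.1485]
eef_rot: [3.142, 0.0, -0.082]
force: [-0.2, -0.5, -3.9]
grip_width: 0.0199
grip_force: 39.7
```

```bash
cat >> h.py <<'E'
def apex(o,c,z,col=282):
    v=cv2.cvtColor(c["pixels"],cv2.COLOR_RGB2HSV)[:,:,2].astype(int)
    r=next(r for r in range(150,300) if v[r,col]>150 and cv2.cvtColor(c["pixels"],cv2.COLOR_RGB2HSV)[r,col,1]<50)
    print("apex row",r,tool(o,cast(c,[col,r-.5],z)*1000))
E
python3 - <<'E'
from h import *
o=telemetry.get_obs(); print(o["time_s"],o["ee_pos"],o["eef_rot"],o["qpos"][5])
c=optics.camera("wrist"); print(cv2.cvtColor(c["pixels"],cv2.COLOR_RGB2HSV)[165:215,282,2]); z=o["ee_pos"][2]-.0385+.027
print([(r,tool(o,cast(c,[282,r],z)*1000)[0]) for r in (170,180,190,200)])
t=optics.camera("top"); steel(t,.037,220,275,140,195,110); plates(t)
try: apex(o,c,z)
except Exception as e: print(e)
E
```

```text
18.1667 [0.5957886  0.3105424  0.14852379] [ 3.14150589e+00  3.38371630e-05 -8.17794876e-02] 2.078598503138847
[ 63  62  63  62  60  64  58  52  59  55  51  81  90  93  91  89  88 108
 211 173 110  97 100  94  96  98  96  97  93  99  94  97  94  95  97  99
  94  95  97  94  71  75  75  66  62  62  64  60  66  64]
[(170, array([46.,  0.])), (180, array([39.8,  0. ])), (190, array([33.5,  0. ])), (200, array([27.1,  0. ]))]
plate {'c': array([ 587.5, -297. ]), 'size': array([110.9, 110.6]), 'long_deg': -7.2}
   dark {'c': array([ 590. , -302.4]), 'size': array([44.1, 43.6]), 'long_deg': 82.3}
apex row 183 [[38.3  0. ]]
```

Request:
{"name": "carry_out", "arguments": {"plan": [[[-0.7, -1, 10, 0, 0, 0, 10], [0, 0, 20, 0, 0, 0, 10], [0, 0, 24, 0, 0, 0, 10], [0, 0, 20, 0, 0, 0, 10], [0, 0, 12, 0, 0, 0, 10], [0, 0, 6, 0, 0, 0, 10], [0, 0, 3, 0, 0, 0, 10], [0, 0, 2, 0, 0, 0, 10], [0, 0, 1, 0, 0, 0, 10], [0, 0, 1, 0, 0, 0, 10], [0, 0, 0.5, 0, 0, 0, 10], [0, 0, 0, 0, 0, 0, 10], [0, 0, 0, 0, 0, 0, 10], [0, 0, 0, 0, 0, 0, 10]]]}}

```text
time_s: 19.43
ee_pos: [0.5953, 0.3123, 0.0492]
eef_rot: [-3.141, -0.0, -0.08]
force: [0.1, 0.4, -5.2]
grip_width: 0.0199
grip_force: 39.7
```

Request:
{"name": "carry_out", "arguments": {"plan": [[[0, 0, 0.4, 0, 0, 0, 10], [0, 0, 0, 0, 0, 0, 10], [0, 0, 0, 0, 0, 0, 10]]]}}

```text
time_s: 19.68
ee_pos: [0.5953, 0.3124, 0.049]
eef_rot: [-3.141, -0.0, -0.08]
force: [-0.9, -0.6, -0.5]
grip_width: 0.0198
grip_force: 39.7
```

Request:
{"name": "carry_out", "arguments": {"plan": [[[0, 0, 0, 0, 0, 0, 24], [0, 0, 0, 0, 0, 0, 40], [0, 0, 0, 0, 0, 0, 50], [0, 0, -10, 0, 0, 0, 50], [0, 0, -30, 0, 0, 0, 50], [0, 0, -35, 0, 0, 0, 50], [0, 0, -35, 0, 0, 0, 50], [0, 0, -28, 0, 0, 0, 50], [0, 0, -12, 0, 0, 0, 50], [-6, 4, 0, 0, 0, 0, 50], [-17, 13, 0, 0, 0, -0.12, 50]]]}}

```text
time_s: 20.6
ee_pos: [0.5715, 0.2976, 0.1986]
eef_rot: [-3.141, -0.001, 0.038]
force: [-0.0, -0.4, -1.1]
grip_width: 0.0498
grip_force: 0.0
```

Request:
{"name": "carry_out", "arguments": {"plan": [[[0, 0, 0, 0, 0, -0.12, 50], [0, 0, 0, 0, 0, -0.12, 50], [0, 0, 0, 0, 0, -0.12, 50], [0, 0, 0, 0, 0, -0.12, 50], [0, 0, 0, 0, 0, -0.12, 50], [0, 0, 0, 0, 0, -0.12, 50], [0, 0, 0, 0, 0, -0.12, 50], [0, 0, 0, 0, 0, -0.045, 50], [0, 0, 0, 0, 0, 0, 50], [0, 0, 0, 0, 0, 0, 50]]]}}

```text
time_s: 21.43
ee_pos: [0.5708, 0.2971, 0.1982]
eef_rot: [-3.141, 0.0, 0.923]
force: [0.6, 0.4, 0.1]
grip_width: 0.0504
grip_force: 0.0
```

```bash
python3 - <<'E'
from h import *
o=telemetry.get_obs(); print(o["time_s"],o["ee_pos"],o["eef_rot"],tool(o,[449,222.5]))
E
```

```text
21.4333 [0.5708156  0.29709931 0.19822422] [-3.14129570e+00  4.70358679e-04  9.22809023e-01] [[-133.   -52.1]]
```

Request:
{"name": "carry_out", "arguments": {"plan": [[[-9, -3, 0, 0, 0, 0, 50], [-21, -8, 0, 0, 0, 0, 50], [-28, -11, 0, 0, 0, 0, 50], [-28, -11, 0, 0, 0, 0, 50], [-24, -10, 0, 0, 0, 0, 50], [-16, -6, 0, 0, 0, 0, 50], [-7, -3, 0, 0, 0, 0, 50], [0, 0, 0, 0, 0, 0, 50], [0, 0, 0, 0, 0, 0, 50], [0, 0, 0, 0, 0, 0, 50]]]}}

```text
time_s: 22.27
ee_pos: [0.4501, 0.2227, 0.1985]
eef_rot: [3.142, -0.0, 0.924]
force: [0.2, -0.1, 0.1]
grip_width: 0.0497
grip_force: 0.0
```

```bash
python3 - <<'E'
from h import *
o=telemetry.get_obs(); print(o["time_s"],o["ee_pos"],o["eef_rot"])
c=optics.camera("wrist"); np.savez("w6",**c)
for v in (100,130,160): steel(c,.027,190,370,120,290,v)
t=optics.camera("top")
a=cv2.resize(c["pixels"][110:290,190:370,::-1],(400,400)); b=cv2.resize(t["pixels"][150:220,110:180,::-1],(400,400))
cv2.imwrite("pics/w6.png",np.hstack([a,b]))
steel(t,.037,110,180,150,220,110)
E
```

```text
22.2667 [0.45008471 0.22265433 0.19847052] [ 3.14158915e+00 -1.21611578e-04  9.24248129e-01]
steel px [289.9 185.7] {'c': array([450.6, 222.1]), 'size': array([87.2, 38.7]), 'long_deg': -37.0}
```

View pics/w6.png

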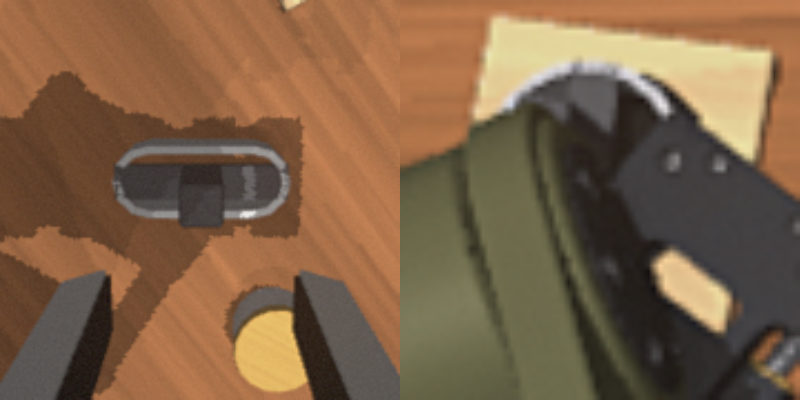

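Request:
{"name": "carry_out", "arguments": {"plan": [[[0, 0.3, 10, 0, 0, 0, 50], [0, 0, 20, 0, 0, 0, 50], [0, 0, 30, 0, 0, 0, 50], [0, 0, 30, 0, 0, 0, 50], [0, 0, 30, 0, 0, 0, 50], [0, 0, 18, 0, 0, 0, 50], [0, 0, 12, 0, 0, 0, 50], [0, 0, 8, 0, 0, 0, 50], [0, 0, 2, 0, 0, 0, 50], [0, 0, 0, 0, 0, 0, 50], [0, 0, 0, 0, 0, 0, 10], [0, 0, 0, 0, 0, 0, 10], [0, 0, 0, 0, 0, 0, 10], [0, 0, 0, 0, 0, 0, 10], [0, 0, 0, 0, 0, 0, 10], [0, 0, 0, 0, 0, 0, 10]]]}}

```text
time_s: 23.7
ee_pos: [0.4497, 0.2222, 0.0389]
eef_rot: [3.141, -0.0, 0.925]
force: [-1.9, -1.0, 3.8]
grip_width: 0.0202
grip_force: 40.0
```

Request:
{"name": "carry_out", "arguments": {"plan": [[[0, 0, -6, 0, 0, 0, 10], [0, 0, -14, 0, 0, 0, 10], [0, 0, -22, 0, 0, -0.07, 10], [0, 0, -26, 0, 0, -0.11, 10], [0, 0, -22, 0, 0, -0.11, 10], [0, 0, -14, 0, 0, -0.11, 10], [0, 0, -6, 0, 0, -0.11, 10], [0, 0, 0, 0, 0, -0.11, 10], [0, 0, 0, 0, 0, -0.09, 10], [0, 0, 0, 0, 0, -0.05, 10], [-8, 3, 0, 0, 0, 0, 10], [-20, 8, 0, 0, 0, 0, 10], [-28, 11, 0, 0, 0, 0, 10], [-30, 12, 0, 0, 0, 0, 10], [-30, 12, 0, 0, 0, 0, 10], [-30, 12, 0, 0, 0, 0, 10], [-30, 12, 0, 0, 0, 0, 10], [-30, 12, 0, 0, 0, 0, 10], [-30, 12, 0, 0, 0, 0, 10], [-30, 12, 0, 0, 0, 0, 10]]]}}

```text
time_s: 25.37
ee_pos: [0.5855, -0.0324, 0.1484]
eef_rot: [-3.141, -0.0, 1.682]
force: [0.9, 0.1, -4.0]
grip_width: 0.0198
grip_force: 40.0
```

Request:
{"name": "carry_out", "arguments": {"plan": [[[-30, 12, 0, 0, 0, 0, 10], [-26, 10, 0, 0, 0, 0, 10], [-16, 6, 0, 0, 0, 0, 10], [-7, 3, 0, 0, 0, 0, 10], [0, 0, 0, 0, 0, 0, 10], [0, 0, 0, 0, 0, 0, 10], [0, 0, 0, 0, 0, 0, 10], [0, 0, 0, 0, 0, 0, 10]]]}}

```text
time_s: 26.03
ee_pos: [0.6247, -0.104, 0.1488]
eef_rot: [3.142, -0.0, 1.686]
force: [0.0, 0.4, -2.9]
grip_width: 0.0196
grip_force: 40.0
```

```bash
python3 - <<'E'
from h import *
o=telemetry.get_obs(); print(o["time_s"],o["ee_pos"],o["eef_rot"],tool(o,[625,-105]))
c=optics.camera("wrist"); print(cv2.cvtColor(c["pixels"],cv2.COLOR_RGB2HSV)[190:225,220:350:20,2].T); z=o["ee_pos"][2]-.0385+.027
print([(r,tool(o,cast(c,[282,r],z)*1000)[0]) for r in (200,205,210,215)])
t=optics.camera("top"); plates(t)
for b in ((220,275,140,195),(110,180,150,220)):
    for v in (110,150): steel(t,.037,*b,v)
a=cv2.resize(c["pixels"][110:290,190:370,::-1],(400,400)); b=cv2.resize(t["pixels"][135:215,110:280,::-1],(400,190))
cv2.imwrite("pics/w7.png",np.hstack([a,cv2.copyMakeBorder(b,0,210,0,0,0)]))
E
```

```text
26.0333 [ 0.62468934 -0.10402078  0.14875601] [ 3.14158882e+00 -1.28024989e-04  1.68570791e+00] [[-1.   0.2]]
[[133 128 127 127 126 128 127 131 128 127 129 129 125 128 129 129 128 133
  129 129 128 125 127 130 128 123 110 101  90 107 132 139 137 133 140]
 [ 53  44  47  47  48  49  50  45  46  51  48  50  47  80  97  96  99  97
   91  96  95  92 115 134 139 139 137 133 158 184 186 188 191 190 132]
 [ 51  54  47  49  50  42  51  53  47  54  46  49  68  96  96  98  97  95
   96  93  97  92 114 135 138 134 135 138 159 179 182 184 184 185 128]
 [ 48  46  43  49  46  52  52  50  47  50  44  44  69  96  94  98  93  94
   93  96  89  93 117 136 138 138 134 132 170 249 249 247 248 255 192]
 [ 49  52  52  46  51  53  50  50  50  47  50  48  70 100  92  98 101  96
  100  94  93  92 115 138 139 136 133 133 205 250 248 247 248 255 190]
 [ 51  54  56  50  55  57  55  56  56  56  59  51  60  97 100 100 102  99
   99  96  97  93 157 227 224 222 222 223 235 246 247 247 248 255 191]
 [131 137 138 137 135 138 143 183 149 131 131 129 132 138 136 134 133 140
  183 191 203 202 206 196 164 107  93 115 182 231 232 228 224 223 224]]
[(200, array([26.9,  1.8])), (205, array([23.6,  1.8])), (210, array([20.3,  1.8])), (215, array([17. ,  1.8]))]
plate {'c': array([ 587.6, -297.1]), 'size': array([110.8, 110.8]), 'long_deg': -7.3}
   dark {'c': array([ 590. , -302.4]), 'size': array([44.1, 43.6]), 'long_deg': 82.3}
steel px [141.5 177.4] {'c': array([594.7, 311.5]), 'size': array([73.9, 73. ]), 'long_deg': -89.6}
steel px [141.5 175.9] {'c': array([595. , 311.5]), 'size': array([73.1, 72.5]), 'long_deg': 82.7}
```

View pics/w7.png

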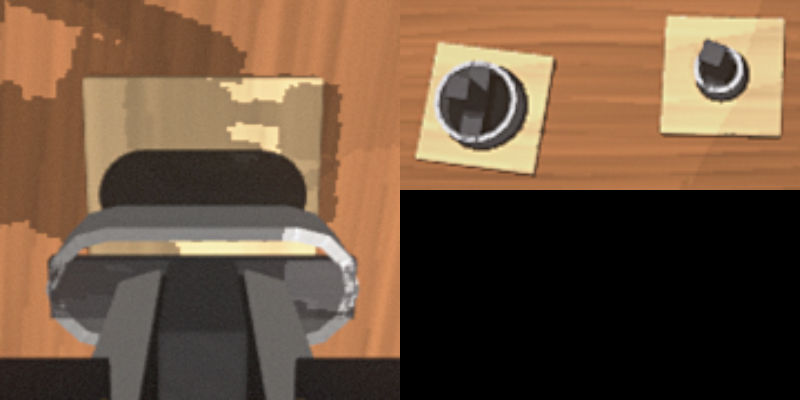

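Request:
{"name": "carry_out", "arguments": {"plan": [[[-1, -0.4, 10, 0, 0, 0, 10], [0, 0, 20, 0, 0, 0, 10], [0, 0, 24, 0, 0, 0, 10], [0, 0, 20, 0, 0, 0, 10], [0, 0, 12, 0, 0, 0, 10], [0, 0, 6, 0, 0, 0, 10], [0, 0, 3, 0, 0, 0, 10], [0, 0, 2, 0, 0, 0, 10], [0, 0, 1, 0, 0, 0, 10], [0, 0, 1, 0, 0, 0, 10], [0, 0, 0.5, 0, 0, 0, 10], [0, 0, 0.3, 0, 0, 0, 10], [0, 0, 0, 0, 0, 0, 10], [0, 0, 0, 0, 0, 0, 10]]]}}

```text
time_s: 27.3
ee_pos: [0.6248, -0.1062, 0.049]
eef_rot: [3.141, 0.0, 1.685]
force: [0.7, 0.4, -2.4]
grip_width: 0.0198
grip_force: 40.0
```

Request:
{"name": "carry_out", "arguments": {"plan": [[[0, 0, 0.3, 0, 0, 0, 10], [0, 0, 0, 0, 0, 0, 10], [0, 0, 0, 0, 0, 0, 24], [0, 0, 0, 0, 0, 0, 40], [0, 0, 0, 0, 0, 0, 50], [0, 0, -10, 0, 0, 0, 50], [0, 0, -30, 0, 0, 0, 50], [0, 0, -35, 0, 0, 0, 50], [0, 0, -35, 0, 0, 0, 50], [0, 0, -28, 0, 0, 0.12, 50], [0, 0, -12, 0, 0, 0.12, 50], [-8, -1, 0, 0, 0, 0, 50], [-20, -2, 0, 0, 0, 0, 50], [-32, -2, 0, 0, 0, 0, 50], [-38, -3, 0, 0, 0, 0, 50], [-38, -3, 0, 0, 0, 0, 50], [-32, -2, 0, 0, 0, 0, 50], [-17, -1, 0, 0, 0, 0, 50], [-8, -1, 0, 0, 0, 0, 50], [0, 0, 0, 0, 0, 0, 50]]]}}

```text
time_s: 28.97
ee_pos: [0.5849, -0.2968, 0.1976]
eef_rot: [-3.141, -0.0, 1.445]
force: [-0.1, 0.5, -0.3]
grip_width: 0.0501
grip_force: 0.0
```

Request:
{"name": "carry_out", "arguments": {"plan": [[[0, 0, 0, 0, 0, 0, 50], [0, 0, 0, 0, 0, 0, 50], [0, 0, 0, 0, 0, 0, 50]]]}}

```text
time_s: 29.22
ee_pos: [0.5861, -0.2942, 0.1985]
eef_rot: [3.142, -0.0, 1.447]
force: [-0.5, 0.1, 0.4]
grip_width: 0.0501
grip_force: 0.0
```

```bash
python3 - <<'E'
from h import *
o=telemetry.get_obs(); print(o["time_s"],o["ee_pos"],o["eef_rot"])
c=optics.camera("wrist"); plates(c)
for v in (110,130): steel(c,.037,200,360,130,250,v)
t=optics.camera("top"); steel(t,.037,310,370,135,200,110); plates(t)
a=cv2.resize(c["pixels"][110:290,190:370,::-1],(400,400)); b=cv2.resize(t["pixels"][130:205,305:380,::-1],(400,400))
cv2.imwrite("pics/w8.png",np.hstack([a,b]))
E
```

```text
29.2167 [ 0.58605166 -0.29424441  0.19849964] [ 3.14159129e+00 -1.29413399e-04  1.44710543e+00]
plate {'c': array([ 589.5, -296.5]), 'size': array([110., 109.]), 'long_deg': -7.1}
   dark {'c': array([ 587.4, -287. ]), 'size': array([46.7, 20.6]), 'long_deg': -7.1}
steel px [280.9 192.9] {'c': array([ 586.7, -295.3]), 'size': array([56.5, 56. ]), 'long_deg': -7.1}
steel px [280.9 192.9] {'c': array([ 586.7, -295.3]), 'size': array([56.5, 56. ]), 'long_deg': -7.1}
steel px [341.6 164.6] {'c': array([ 623.3, -106.8]), 'size': array([91.3, 39.2]), 'long_deg': 6.6}
```

View pics/w8.png

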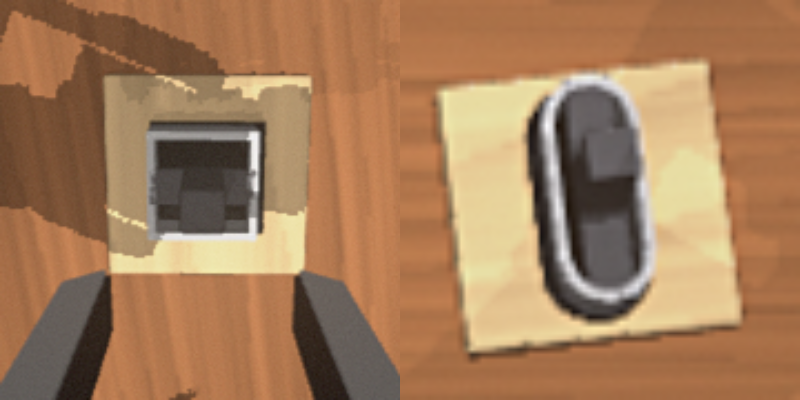

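Request:
{"name": "carry_out", "arguments": {"plan": [[[-1.3, -0.3, 10, 0, 0, 0, 50], [0, 0, 20, 0, 0, 0, 50], [0, 0, 30, 0, 0, 0, 50], [0, 0, 30, 0, 0, 0, 50], [0, 0, 25, 0, 0, 0, 50], [0, 0, 16, 0, 0, 0, 50], [0, 0, 12, 0, 0, 0, 50], [0, 0, 6, 0, 0, 0, 50], [0, 0, 0.5, 0, 0, 0, 50], [0, 0, 0, 0, 0, 0, 30], [0, 0, 0, 0, 0, 0, 10], [0, 0, 0, 0, 0, 0, 10], [0, 0, 0, 0, 0, 0, 10], [0, 0, 0, 0, 0, 0, 10], [0, 0, 0, 0, 0, 0, 10], [0, 0, -3, 0, 0, 0, 10], [0, 0, -5, 0, 0, 0, 10], [0, 0, 0, 0, 0, 0, 10], [0, 0, 0, 0, 0, 0, 10], [0, 0, 0, 0, 0, 0, 10]]]}}

```text
time_s: 30.98
ee_pos: [0.585, -0.2969, 0.0568]
eef_rot: [-3.141, -0.0, 1.445]
force: [0.2, -0.1, -3.0]
grip_width: 0.02
grip_force: 40.0
```

Request:
{"name": "carry_out", "arguments": {"plan": [[[-1, 2.8, 0, 0, 0, 0, 10], [0, 0, 0, 0, 0, 0, 10], [0, 0, 4, 0, 0, 0, 10], [0, 0, 2, 0, 0, 0, 10], [0, 0, 1, 0, 0, 0, 10], [0, 0, 0.7, 0, 0, 0, 10], [0, 0, 0, 0, 0, 0, 10], [0, 0, 0, 0, 0, 0, 10]]]}}

```text
time_s: 31.65
ee_pos: [0.5877, -0.2983, 0.0495]
eef_rot: [-3.142, 0.0, 1.445]
force: [-2.4, 1.6, 1.5]
grip_width: 0.0196
grip_force: 40.0
```

Request:
{"name": "carry_out", "arguments": {"plan": [[[0, 0, 0, 0, 0, 0, 24], [0, 0, 0, 0, 0, 0, 40], [0, 0, 0, 0, 0, 0, 50], [0, 0, -10, 0, 0, 0, 50], [0, 0, -30, 0, 0, 0, 50], [0, 0, -35, 0, 0, 0, 50], [0, 0, -35, 0, 0, 0, 50], [0, 0, -28, 0, 0, 0, 50], [0, 0, -12, 0, 0, 0, 50], [0, 0, 0, 0, 0, 0, 50], [0, 0, 0, 0, 0, 0, 50], [0, 0, 0, 0, 0, 0, 50]]]}}

```text
time_s: 32.65
ee_pos: [0.5871, -0.298, 0.1969]
eef_rot: [-3.139, -0.001, 1.445]
force: [-0.3, -0.5, -0.5]
grip_width: 0.0501
grip_force: 0.0
```

```bash
python3 - <<'E'
from h import *
o=telemetry.get_obs(); print(o["time_s"],o["ee_pos"],o["eef_rot"])
c=optics.camera("wrist"); plates(c); steel(c,.037,200,360,130,250,110)
t=optics.camera("top"); plates(t); hs=((220,275,140,195),(110,180,150,215),(310,370,135,200))
for b in hs: steel(t,.037,*b,110)
E
```

```text
32.65 [ 0.58713006 -0.29801133  0.19694719] [-3.13865478e+00 -1.23711393e-03  1.44477331e+00]
plate {'c': array([ 589.6, -296.6]), 'size': array([109.9, 109.3]), 'long_deg': -7.2}
   dark {'c': array([ 589.7, -286.2]), 'size': array([46.5, 16.8]), 'long_deg': -7.2}
steel px [281.5 191.1] {'c': array([ 588.9, -296.3]), 'size': array([56.8, 55.5]), 'long_deg': -7.2}
steel px [141.5 177.4] {'c': array([593.8, 311.5]), 'size': array([73.5, 73.2]), 'long_deg': -49.0}
steel px [341.6 164.6] {'c': array([ 623.3, -106.8]), 'size': array([91.3, 39.2]), 'long_deg': 6.6}
```

```bash
python3 - <<'E'
from h import *
t=optics.camera("top"); h=cv2.cvtColor(t["pixels"],cv2.COLOR_RGB2HSV); m=(h[...,1]<60)&(h[...,2]>110)
v,u=np.nonzero(m[140:195,220:275]); p=cast(t,np.c_[u+220,v+140],.037)*1000
A=np.c_[2*p,np.ones(len(p))]; s=np.linalg.lstsq(A,(p**2).sum(1),rcond=None)[0]; print("small ring fit",s[:2],np.sqrt(s[2]+s[:2]@s[:2]),len(p))
cv2.imwrite("pics/top9.png",cv2.resize(t["pixels"][120:290,90:490,::-1],(800,340)))
E
```

```text
small ring fit [635.91200579  96.12395247] 26.281529271693987 121
```

View pics/top9.png

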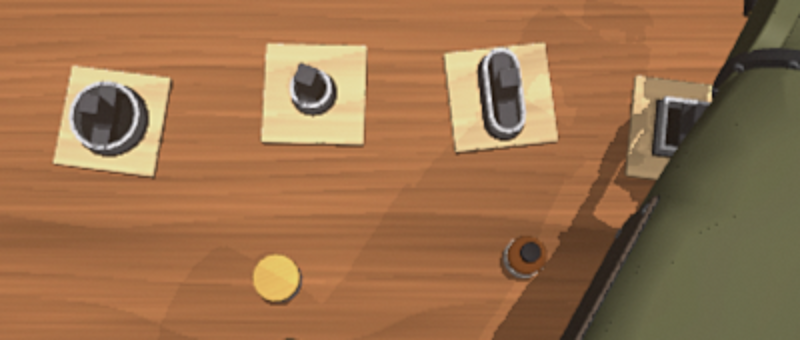

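```bash
python3 - <<'E'
from h import *
t=optics.camera("top"); h=cv2.cvtColor(t["pixels"],cv2.COLOR_RGB2HSV); m=((h[...,1]<45)&(h[...,2]>140))
v,u=np.nonzero(m[150:180,232:260]); p=cast(t,np.c_[u+232,v+150],.037)*1000
p=p[np.hypot(*(p-[625,95]).T)<26]
A=np.c_[2*p,np.ones(len(p))]; s=np.linalg.lstsq(A,(p**2).sum(1),rcond=None)[0]; print("small ring fit",s[:2],np.sqrt(s[2]+s[:2]@s[:2]),len(p))
E
```

```text
small ring fit [625.13028503  95.62466254] 19.94066019099766 90
```

```bash
python3 -c "
from station import ctrl; print(ctrl.hand_in())"
```

```text
the job is handed in; nothing more can be done
None
```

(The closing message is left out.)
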